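# Post a finished harmonica through the one-way gate

### The arm

A 6-joint arm with a two-finger parallel gripper is mounted at the origin on a cart in front of the work surface, level with it; the furniture and walls round the work are solid. World frame = base frame: x ahead of the robot, y to its left, z up, the work surface at z = 0. Lengths are in m, angles in rad, forces in N, time in s.
With the tool pointing down it reaches from about 0.3 to 0.85 m from the base axis. Payload 4.2 kg.
Tool frame: the origin (TCP) lies at the very end of the fingers, on their centre line; the grasp point (between the pads) lies 19 mm behind it (arm.grasp_offset is the distance from the TCP to the grasp point, in m); z points along the fingers, y is the direction in which the jaws open and shut (so a half turn about z gives the same grasp; the last joint's range is limited). The gripper opens to 91 mm and grips with 3 to 60 N. Pads are 32 mm wide; open, the fingers measure 118 mm over their backs; the gripper's body (76 mm by 178 mm) begins 60 mm behind the grasp point.
Start: joints at [-1.145, 0.32, 1.565, -0, 1.257, -0.02], TCP at [0.248, -0.519, 0.214] pointing down, gripper open.
Joint ranges: [-3.11, 3.11], [-0.84, 2.01], [0.21, 2.61], [-1.34, 4.49], [0.05, 2.63], [-2.56, 2.56]. Speed limits (rad/s): [2.57, 2.57, 3.14, 3.14, 3.14, 3.14].

### API

Orientations are given as [roll, pitch, yaw] about the fixed x, y, z axes, in that order (R = Rz(yaw) Ry(pitch) Rx(roll)).
In Python, from station import arm gives the robot as it stands.
- The arm moves only by the tool arm_command, never from a script. Its argument "increments" is a list of rows, each a list of 4 numbers: the shift along the tool's x, y, z in mm, then the turn about the tool's z in rad. In form: [[x, y, z, roll], ...]. A call has exactly 10 rows; each row shifts and turns the commanded pose from where the row before left it, along the tool's axes as they then stand; what a row does not reach is not made up. A row lasts 1/12 s, in which the tool goes at most 41.7 mm and 7.16 degrees, less where a joint would pass 70% of its speed; a pose out of reach is approached as far as the arm can. A call with a gripper value outside its range is refused whole. "hand" is the closure in counts, from 0 (fully open) to 255 (shut), set as the call begins (left out, the last holds). The fingers move at their own pace and stop on an object; "newtons" is the grip in N (left out, the last holds). Time passes only in rows, so rows that do not move let the fingers close, or fill a call up. It gives the time, the measured TCP pose, the force and the opening at its end, in the units of the state.
- arm.read_state(): the state, without advancing time (a new reading comes with each control period).
- arm.camera(name): name is "scene" or "top"; returns a dict with "image" (480x640x3 uint8, blue, green, red), "depth" (480x640 float32, m along the optical axis (not along the pixel's ray), 0 where there is no reading), "fx", "fy", "cx", "cy" (pixels), "cam_to_world" (4x4, takes a point from camera to world coordinates). Camera axes: x right, y up, looking along -z (the intrinsics and any distortion apply to the point x, -y, -z); pixel columns grow to the right and rows downward; lengths in m; the calibration is good to about 2 mm. A picture is of the moment at which its call begins.
- arm.sign_off(): hands the job in, once; it reports no verdict.
Trained networks look in a picture, given as the dict that the camera call returned (one of the last four; its "shot" number tells which), for a name from the list of things; names that differ only in an ending like _2 or _b are one class to them, and where a whole thing is asked for, a point or a joint stands for the part that bears it (a point fixed in the world has none). Each returns a list of dicts, best first, with "conf" (0 to 1); they miss things now and then, are a little off and sometimes report something else, mostly with a low value. They report only what shows in the picture. A call takes as long as a camera call.
- arm.recognise(target, picture): "uv" ([column, row] in pixels, amid what is visible of it).
- arm.outline_of(target, picture): "mask" (480x640 bool, what is visible of it) and "uv" ([column, row] in pixels, amid what is visible of it).
The state is a dict: "time_s": time; "joint_positions": joint angles; "qd": joint speeds; "tau": joint torques, N m; "ee_pos": TCP position; "ee_rot": TCP orientation; "contact_force": force on the tool from outside, world axes, zero at the start; "torque": the same for the moment, N m; "finger_gap": finger opening in m.
Only numpy, scipy, OpenCV 4.12 (cv2) and the standard library are available. Lean on these libraries where they do the work, as an engineer would, in place of code of your own. Each camera call takes 0.05 s, during which the arm holds its last target. There are 200 camera calls.

### The job

Stand the harmonica in the open entry lane in front of the yellow flap and let go of it. Then push it from behind along the lane through the one-way flap until it presses the hidden spring buffer under the blue hood clearly in (about half of its 16 mm), never to the end of its stroke. Leave it inside, upright, with the flap swung fully shut behind it; do not force the flap, tip the harmonica over, or disturb the other things on the desk.

Things in the scene. Friction and masses are not known exactly. Their poses are not given: they have to be found in the camera images.
- harmonica: Black and silver harmonica, 0.12 kg, standing on its mouth rail. Origin under its middle, z up. 122 mm long along y (-61 to +61), 33 mm high; its foot spans x = -11 to +13 mm and is 5 mm high; the body above it spans x = -6 to +8 mm (14 mm thick: grip it here, across x). Either end may lead.
- gate (a point): Fixed grey lane with a white runner: point on its floor (level, 8.5 mm above the desk), midway between the rails, in the plane of the shut flap. x = direction of travel, y to its left, z up. Gate posts: inner faces at y = +-27 mm, 44 mm high. Two rails 8 mm high, inner faces y = +-14.5, outer +-18.5 mm, run from x = -142 mm to under the hood.
- entry (a point): Point on the lane's floor, midway between the rails, 74 mm before the gate (x = -74 mm from it), axes as the gate: middle of the entry lane, where the harmonica is to stand first. Open above; the floor begins at x = -150 mm from the gate.
- hood_mouth (a point): Point on the lane's floor 115 mm past the gate, where the blue hood begins (72 mm wide, its top 44 mm above the floor, 130 mm long; the harmonica's front goes in under it); the lane is open above from gate to hood. The spring buffer's pad is hidden inside, 59 to 87 mm past this mouth: exactly where is not measured and must be felt.
- flap (a joint): Yellow one-way flap: upright leaf 45 mm long, 10 to 40 mm above the lane's floor, hinged at the left post (gate y = +23.5 mm). 0 rad = shut; grows to 1.7 as it swings inward (+x); never outward, so do not draw the fingers back against it: lift them out upward. A weak spring (0.006 to 0.026 N m) shuts it in under 1 s once its sweep, 50 mm past the gate, is clear.
- buffer (a joint): Travel of the hidden buffer's pad, m: 0 = free, 0.016 = rigid end of stroke. Pushes back 3 N at first, +0.4 N per mm (6 N half-way), plus 0.06 N per mm/s of speed; sliding it along the slick lane and opening the flap take only 0.2 to 2 N. As the pusher withdraws, the pad slowly pushes the harmonica back as far as it was pressed; draw back 15 to 20 mm before lifting out.
- black_comb: Bystander: loose black moulded comb, 26 x 152 x 14 mm, long along y; origin under its middle. Leave it alone.
- brass_tin: Bystander: loose shallow round tin with brass reeds, 89 mm across, 17 mm high; origin under its middle. Leave it alone.
- eraser: Bystander: loose eraser 23 x 56 x 13 mm, long along y; origin under its middle. Leave it alone.
- tweezers: Bystander: loose white tweezers 12 x 123 x 8 mm, long along y; origin under their middle. Leave them alone.

How it is judged:
On the way, in this order (a step that is already met when the one before it is completed fails the run):
1. the harmonica stands upright in the entry lane, between the rails and short of the flap, let go of (y of harmonica in the frame of gate between -0.006 and 0.006 m and z of harmonica in the frame of gate below 0.006 m and angle between the y axis of harmonica and the x axis of gate, either way round below 0.12 rad and angle between harmonica's own z axis and vertical below 0.12 rad and x of harmonica in the frame of gate between -0.115 and -0.055 m and contact force between the fingers and harmonica below 0.2 N and value of joint flap below 0.1 rad), for 0.2 s.
2. the harmonica is pushed through the flap and along the lane until the buffer is pressed in at least 4 mm (y of harmonica in the frame of gate between -0.006 and 0.006 m and z of harmonica in the frame of gate below 0.006 m and angle between the y axis of harmonica and the x axis of gate, either way round below 0.12 rad and angle between harmonica's own z axis and vertical below 0.12 rad and x of harmonica in the frame of gate above 0.1 m and value of joint buffer above 0.004 m), for 0.2 s.
At the end, for the whole second after the job is handed in: The harmonica stands upright (0.12 rad) between the rails, within 6 mm of the lane's middle and 0.12 rad of its direction, its middle 108 to 160 mm past the gate, at rest; the buffer has sprung out again (under 3 mm) and the flap is shut behind it (under 0.06 rad) (y of harmonica in the frame of gate between -0.006 and 0.006 m and z of harmonica in the frame of gate below 0.006 m and angle between the y axis of harmonica and the x axis of gate, either way round below 0.12 rad and angle between harmonica's own z axis and vertical below 0.12 rad and x of harmonica in the frame of gate between 0.108 and 0.16 m and value of joint flap below 0.06 rad and linear speed of harmonica below 0.01 m/s and value of joint buffer below 0.003 m); the robot touches nothing.
It fails at once if the buffer is driven to the end of its stroke (over 14.5 mm) (value of joint buffer above 0.0145 m).
It fails at once if the flap is forced (over 10 N on it) (contact force between flap_c0 and anything else above 10 N).
It fails at once if the harmonica is tipped over (over 0.5 rad) (angle between harmonica's own z axis and vertical above 0.5 rad).
It fails at once if a bystander is moved by more than 25 mm (distance of any of black_comb, brass_tin, eraser, tweezers from where it was at the start of the episode above 0.025 m).
It also fails if it takes over 69 s, if anything falls off the work surface, if the arm or the gripper's body presses on something with over 40 N, if the wrist force passes 120 N, or if a joint passes its speed limit or range.

## Working session

There is one attempt and no reset: what is moved stays moved. The work goes in short steps, Python scripts to look and compute and a tool call to move; the robot and the scene stay as the last step left them, time stands still between calls to the robot, and variables do not carry over. Pictures are saved under pics/ and viewed, about 8 in all and at most 12, crops included, and the job is handed in when it is done.

Besides the shell and the picture viewer there is one more tool, called after "Request:" by a JSON object that holds its "name" and its "arguments". arm_command: Moves the arm, as the interface text tells. Its arguments: {"type":"object","properties":{"increments":{"type":"array"},"hand":{"type":"number"},"newtons":{"type":"number"}},"required":["increments"]}

```bash
ls; mkdir -p pics; cat > h.py <<'E'
import numpy as np, cv2
from station import arm
def world(p,uv,d=None):
    u,v=uv; 
    if d is None: d=p["depth"][int(v),int(u)]
    c=np.array([(u-p["cx"])/p["fx"]*d,-(v-p["cy"])/p["fy"]*d,-d,1.])
    return (np.array(p["cam_to_world"])@c)[:3]
def cloud(p,mask):
    v,u=np.nonzero(mask&(p["depth"]>0)); d=p["depth"][v,u]
    c=np.stack([(u-p["cx"])/p["fx"]*d,-(v-p["cy"])/p["fy"]*d,-d,np.ones_like(d)])
    return (np.array(p["cam_to_world"])@c)[:3].T
E
python3 - <<'E'
from h import *
for n in("scene","top"):
    p=arm.camera(n); cv2.imwrite(f"pics/{n}1.png",p["image"])
    print(n,{k:v for k,v in p.items() if k not in("image","depth")})
    for t in("harmonica","flap","gate","buffer","black_comb","brass_tin","eraser","tweezers"):
        r=arm.outline_of(t,p)
        for q in r[:2]:
            c=cloud(p,q["mask"]); 
            if len(c): print(t,round(q["conf"],2),np.round(q["uv"]),np.round(np.median(c,0),3),np.round(np.percentile(c,[3,97],axis=0),3).tolist())
print(arm.read_state())
E
```

```text
pics
scene {'fx': 459.3479265635218, 'fy': 459.3479265635218, 'cx': 326.00113083524394, 'cy': 237.6718885602746, 'cam_to_world': array([[ 0.59590154,  0.3903443 , -0.70180672, -0.16626899],
       [-0.80281015,  0.26787329, -0.53267229, -0.70670906],
       [-0.01993032,  0.8808378 ,  0.47299847,  0.52177532],
       [ 0.        ,  0.        ,  0.        ,  1.        ]]), 'shot': 1}
harmonica 0.74 [236. 237.] [0.457 0.031 0.025] [[0.452, -0.019, 0.001], [0.476, 0.096, 0.035]]
gate 0.72 [419. 280.] [ 0.528 -0.396  0.015] [[0.424, -0.519, 0.005], [0.606, -0.183, 0.053]]
black_comb 0.73 [359. 249.] [ 0.588 -0.224  0.013] [[0.572, -0.237, 0.003], [0.683, -0.216, 0.015]]
brass_tin 0.68 [411. 246.] [ 0.677 -0.311  0.012] [[0.645, -0.346, 0.002], [0.723, -0.264, 0.017]]
eraser 0.67 [207. 216.] [0.496 0.184 0.012] [[0.486, 0.162, 0.002], [0.512, 0.208, 0.015]]
tweezers 0.65 [437. 337.] [ 0.425 -0.493  0.007] [[0.401, -0.545, 0.001], [0.455, -0.451, 0.011]]
top {'fx': 539.8239992095041, 'fy': 539.8239992095041, 'cx': 318.884478356626, 'cy': 237.24370162829504, 'cam_to_world': array([[-0.01492
[... 676 characters left out ...]
0.166, 0.001], [0.514, 0.22, 0.018]]
{'time_s': 0.9, 'joint_positions': array([-1.14499731e+00,  3.19569657e-01,  1.56447271e+00,  7.23198357e-06,
        1.25741753e+00, -2.00291348e-02]), 'qd': array([ 0.0002607 , -0.00021302, -0.0011394 ,  0.0015696 , -0.00210931,
       -0.00054515]), 'tau': array([ 6.02918590e-04, -4.12340498e+01, -2.32233989e+01,  7.28499214e-02,
        3.77594400e-02,  2.31706622e-05]), 'ee_pos': array([ 0.24793938, -0.51882108,  0.214004  ]), 'ee_rot': array([ 3.14145978e+00, -4.21981936e-06,  4.45825921e-01]), 'contact_force': array([ 0.02300234, -0.6503962 ,  0.02877764]), 'torque': array([ 0.02664864, -0.08529008,  0.05496522]), 'finger_gap': 0.09134115909341309}
```

View pics/scene1.png

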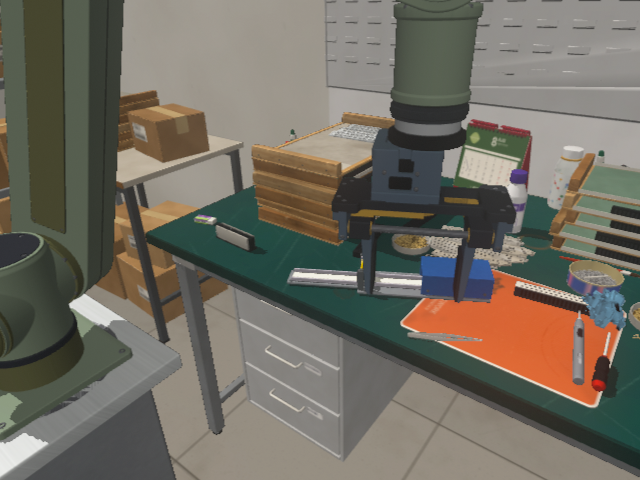

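View pics/top1.png

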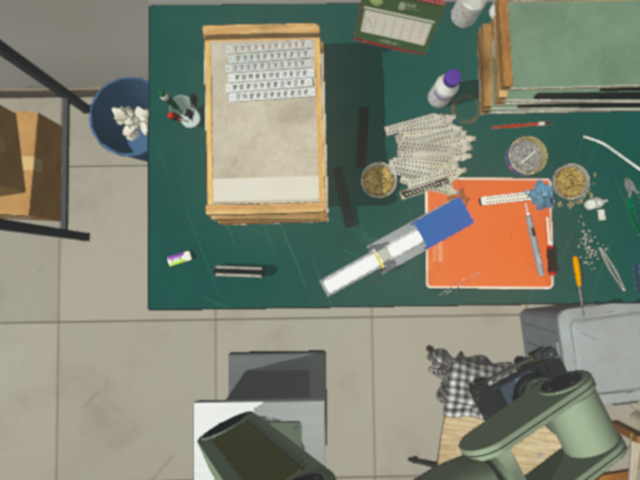

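The top view shows the harmonica at (239,270), the lane from (325,287) to the hood at (470,215), and the flap at about (380,260). The comb and tin are clear of the lane. Next I'll measure the lane frame and the harmonica.

```bash
cat > m.py <<'E'
from h import *
def rect(c):
    r=cv2.minAreaRect((c[:,:2]*1000).astype(np.float32)); b=cv2.boxPoints(r)
    e=[b[1]-b[0],b[2]-b[1]]; L=max(e,key=np.linalg.norm)
    return np.round(r[0],1),np.round(r[1],1),round(float(np.degrees(np.arctan2(L[1],L[0])))%180,1)
E
python3 - <<'E'
from m import *
for n in("top","scene"):
    p=arm.camera(n); hsv=cv2.cvtColor(p["image"],cv2.COLOR_BGR2HSV); A=cloud(p,np.ones((480,640),bool)&True)
    full=np.zeros((480,640,3)); ok=p["depth"]>0; full[ok]=A
    X,Y,Z=full[...,0],full[...,1],full[...,2]
    reg=ok&(X>.38)&(X<.68)&(Y>-.54)&(Y<-.15)
    desk=ok&(abs(X-.42)<.05)&(Y>-.15)&(Y<-.05); print(n,"desk z",np.median(Z[desk]))
    H,S,V=[hsv[...,i] for i in range(3)]
    blue=reg&(H>105)&(H<128)&(S>120)&(Z>.035)
    k=cv2.morphologyEx(blue.astype(np.uint8),cv2.MORPH_OPEN,np.ones((3,3)))>0
    k&=abs(Z-.0525)<.008
    print(" hoodtop",k.sum(),np.median(Z[k]),*rect(full[k]), full[k].mean(0))
    w=reg&(S<40)&(V>190)&(Z>-.005)&(Z<.025)
    nn,l,s,_=cv2.connectedComponentsWithStats(w.astype(np.uint8))
    for i in range(1,nn):
        if s[i,4]>80: m=l==i; print(" white",s[i],np.median(Z[m]),*rect(full[m]))
    y=reg&(H>20)&(H<35)&(S>130)&(V>120)&(Z>0.02)
    nn,l,s,_=cv2.connectedComponentsWithStats(y.astype(np.uint8))
    for i in range(1,nn):
        if s[i,4]>6: m=l==i; print(" yellow",s[i],np.round(full[m].mean(0),4),*rect(full[m]))
    for t in ("harmonica",):
        q=arm.outline_of(t,p)[0]; m=q["mask"]&ok; f=full[m]; f=f[(f[:,2]>.024)]
        print(" harm",*rect(f),f.mean(0))
    st=p["image"]; a=(slice(190,300),slice(300,480)) if n=="top" else (slice(240,310),slice(270,500))
    cv2.imwrite(f"pics/{n}_c.png",cv2.resize(st[a],None,fx=4 if n=="top" else 3,fy=4 if n=="top" else 3,interpolation=cv2.INTER_CUBIC))
E
```

```text
top desk z 0.0005458780471221392
 hoodtop 1399 0.052752744793427286 [ 578.2 -451.4] [ 66.8 124.4] 118.1 [ 0.57832715 -0.451836    0.05270465]
 white [378 230  45  32 613] 0.009942332121810615 [ 524.2 -351.6] [ 38.8 116. ] 118.2
 white [323 254  56  39 848] 0.01010282672108398 [ 459.3 -229.5] [ 37.8 143.6] 117.1
 yellow [379 261   4   7  10] [ 0.4791 -0.2998  0.0489] [ 480.2 -299.5] [16.  3.] 29.2
 harm [467.4  44.2] [121.9  24.7] 87.2 [0.46749629 0.04351858 0.03386622]
scene desk z -0.0009417755310748288
 hoodtop 1103 0.05213263951319569 [ 575.2 -453.4] [ 73.5 127.5] 118.1 [ 0.567756   -0.45005458  0.05189636]
 white [293 272  64  10 338] 0.008936360772920815 [ 454.  -227.9] [ 34.9 130.8] 118.9
 white [380 278  42   8 224] 0.008818871341487677 [ 526.1 -364.3] [35.7 81.1] 120.9
 yellow [361 260   3   9  19] [ 0.4963 -0.2913  0.0429] [ 492.9 -294.2] [60.5  3.9] 32.4
 harm [466.   38.7] [118.8  25.7] 87.3 [0.46260507 0.03554564 0.03156011]
```

View pics/top_c.png

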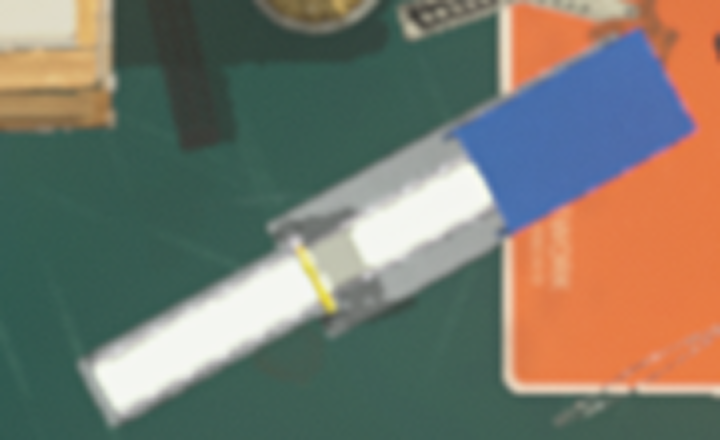

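```bash
python3 - <<'E'
from m import *
for n in("top","scene"):
    p=arm.camera(n); c=cloud(p,p["depth"]>0)
    c=c[(c[:,1]>-.12)&(c[:,1]<.25)&(c[:,0]>.4)&(c[:,0]<.75)]
    for z0,z1 in((.015,.04),(.04,.07),(.07,.1),(.1,.15),(.15,.3)):
        q=c[(c[:,2]>z0)&(c[:,2]<z1)]
        if len(q): print(n,z0,len(q),np.round(np.percentile(q,[.5,5,99],axis=0),3).tolist())
E
```

```text
top 0.015 571 [[0.453, -0.016, 0.015], [0.456, -0.009, 0.016], [0.51, 0.213, 0.04]]
top 0.04 17 [[0.459, -0.055, 0.04], [0.464, -0.05, 0.041], [0.581, 0.078, 0.07]]
top 0.07 195 [[0.578, -0.116, 0.07], [0.579, -0.107, 0.071], [0.585, 0.08, 0.1]]
top 0.1 594 [[0.58, -0.119, 0.1], [0.582, -0.11, 0.101], [0.594, 0.088, 0.137]]
top 0.15 7075 [[0.59, -0.119, 0.163], [0.595, -0.109, 0.167], [0.748, 0.091, 0.202]]
scene 0.015 1232 [[0.452, -0.118, 0.015], [0.454, -0.103, 0.016], [0.606, 0.098, 0.04]]
scene 0.04 378 [[0.577, -0.12, 0.04], [0.579, -0.112, 0.041], [0.607, 0.095, 0.07]]
scene 0.07 771 [[0.576, -0.119, 0.07], [0.578, -0.111, 0.071], [0.586, 0.076, 0.1]]
scene 0.1 1492 [[0.58, -0.119, 0.1], [0.582, -0.11, 0.103], [0.602, 0.089, 0.15]]
scene 0.15 2236 [[0.587, -0.119, 0.151], [0.589, -0.111, 0.154], [0.748, 0.088, 0.199]]
```

Request:
{"name": "arm_command", "arguments": {"increments": [[0,0,0,-0.12],[0,0,0,-0.12],[0,0,0,-0.12],[0,0,0,-0.12],[0,0,0,-0.12],[0,0,0,-0.12],[0,0,0,-0.12],[0,0,0,-0.12],[0,0,0,-0.12],[0,0,0,0]], "hand": 0}}

```text
time_s: 2.03
ee_pos: [0.2479, -0.5188, 0.214]
ee_rot: [-3.142, 0.0, 1.528]
contact_force: [0.1, -0.3, 0.3]
finger_gap: 0.0912
```

Request:
{"name": "arm_command", "arguments": {"increments": [[28.6,9.6,0,0],[28.6,9.6,0,0],[28.6,9.6,0,0],[28.6,9.6,0,0],[28.6,9.6,0,0],[28.6,9.6,0,0],[28.6,9.6,0,0],[28.6,9.6,0,0],[28.6,9.6,0,0],[28.6,9.6,0,0]]}}

```text
time_s: 2.87
ee_pos: [0.357, -0.2361, 0.2142]
ee_rot: [3.141, 0.0, 1.522]
contact_force: [0.5, -0.2, -0.4]
finger_gap: 0.091
```

Request:
{"name": "arm_command", "arguments": {"increments": [[28.6,9.6,0,0],[28.6,9.6,0,0],[28.6,9.6,0,0],[28.6,9.6,15,0],[28.6,9.6,15,0],[28.6,9.6,15,0],[28.6,9.6,15,0],[28.6,9.6,15,0],[28.6,9.6,15,0],[28.6,9.6,15,0]]}}

```text
time_s: 3.7
ee_pos: [0.4659, 0.0455, 0.1084]
ee_rot: [3.141, 0.0, 1.523]
contact_force: [0.3, -0.4, -0.2]
finger_gap: 0.0912
```

Request:
{"name": "arm_command", "arguments": {"increments": [[-3,1,20,0],[0,0,20,0],[0,0,20,0],[0,0,15,0],[0,0,10,0],[0,0,8,0],[0,0,4,0],[0,0,0,0],[0,0,0,0],[0,0,0,0]]}}

```text
time_s: 4.53
ee_pos: [0.467, 0.0409, 0.0126]
ee_rot: [3.14, -0.0, 1.525]
contact_force: [0.9, -0.6, 0.7]
finger_gap: 0.0913
```

Request:
{"name": "arm_command", "arguments": {"increments": [[0,0,0,0],[0,0,0,0],[0,0,0,0],[0,0,0,0],[0,0,0,0],[0,0,0,0],[0,0,0,0],[0,0,0,0],[0,0,0,0],[0,0,0,0]], "hand": 255, "newtons": 15}}

```text
time_s: 5.37
ee_pos: [0.4663, 0.0409, 0.0119]
ee_rot: [3.142, 0.0, 1.526]
contact_force: [-0.1, -0.9, 0.1]
finger_gap: 0.0276
```

Request:
{"name": "arm_command", "arguments": {"increments": [[0,0,0,0],[0,0,0,0],[0,0,0,0],[0,0,0,0],[0,0,0,0],[0,0,0,0],[0,0,0,0],[0,0,0,0],[0,0,0,0],[0,0,0,0]]}}

```text
time_s: 6.2
ee_pos: [0.4664, 0.0409, 0.0119]
ee_rot: [3.141, 0.0, 1.526]
contact_force: [0.9, -0.2, -0.9]
finger_gap: 0.0141
```

Request:
{"name": "arm_command", "arguments": {"increments": [[0,0,-3,0],[0,0,-8,0],[0,0,-10,0],[0,0,-10,0],[0,0,-10,0],[0,0,-10,0],[-5,0,-10,0],[-10,0,-5,0],[-15,0,-4,0],[-20,0,0,0]]}}

```text
time_s: 7.03
ee_pos: [0.4643, -0.0094, 0.083]
ee_rot: [3.14, -0.0, 1.527]
contact_force: [-0.2, 0.4, -1.5]
finger_gap: 0.0139
```

Request:
{"name": "arm_command", "arguments": {"increments": [[-25,0,0,0],[-25,0,0,0],[-25,0,0,0],[-25,0,0,0],[-25,0,0,0],[-25,0,0,0],[-25,1,0,0],[-20,0,0,0],[-12,0,0,0],[-7,0,0,0]]}}

```text
time_s: 7.87
ee_pos: [0.4549, -0.2244, 0.082]
ee_rot: [-3.141, 0.0, 1.524]
contact_force: [0.0, 0.6, -1.2]
finger_gap: 0.0139
```

Request:
{"name": "arm_command", "arguments": {"increments": [[0,0,0,-0.03],[0,0,0,-0.06],[0,0,0,-0.07],[0,0,0,-0.08],[0,0,0,-0.08],[0,0,0,-0.08],[0,0,0,-0.07],[0,0,0,-0.04],[0,0,0,-0.023],[0,0,0,0]]}}

```text
time_s: 8.7
ee_pos: [0.4552, -0.2223, 0.0819]
ee_rot: [-3.141, -0.001, 2.06]
contact_force: [0.1, 0.6, -1.5]
finger_gap: 0.0141
```

```bash
python3 - <<'E'
from m import *
print(arm.read_state()["ee_pos"],arm.read_state()["ee_rot"],arm.read_state()["finger_gap"])
u=np.array([.4695,-.8829]);n=np.array([.8829,.4695])
for nm in("scene","top"):
    p=arm.camera(nm); q=arm.outline_of("harmonica",p)
    for r in q[:2]:
        c=cloud(p,r["mask"]); c=c[abs(c[:,2]-.085)<.03]
        print(nm,r["conf"],r["uv"],len(c)); 
        if len(c)>5: print(np.percentile(c[:,:2]@u,[1,50,99])*1000-491,np.percentile(c[:,:2]@n,[2,50,98])*1000-297.5,np.percentile(c[:,2],[2,98]),rect(c))
    a=(slice(170,320),slice(260,500)) if nm=="top" else (slice(150,320),slice(220,500))
    im=cv2.resize(p["image"][a],None,fx=2.8,fy=2.8,interpolation=cv2.INTER_CUBIC); cv2.imwrite(f"pics/{nm}_2.png",im)
E
```

```text
[ 0.455228   -0.22228673  0.08192039] [-3.14136037e+00 -5.64749942e-04  2.05953053e+00] 0.014105798755123274
scene 0.74 [320.5, 246.3] 945
[-143.13747509  -83.03635726  -22.16385562] [-15.58312377 -11.93439181   7.26577071] [0.07144753 0.10433873] (array([ 452. , -221.7]), array([ 28.4, 122.4]), 117.3)
```

View pics/scene_2.png

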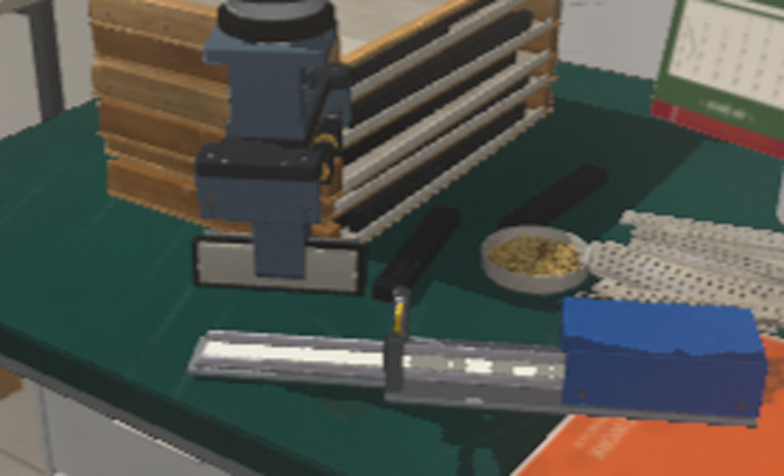

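View pics/top_2.png

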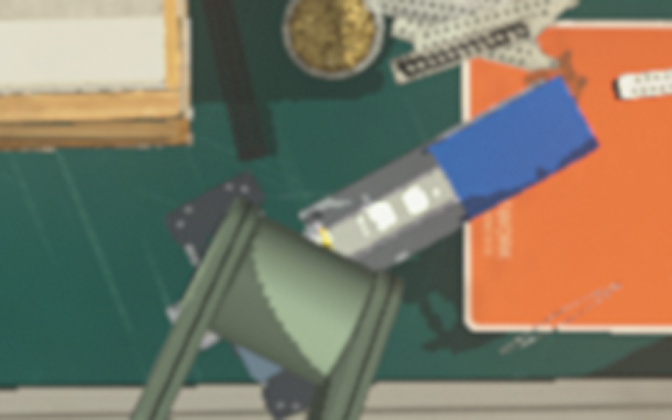

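The scene camera shows a lateral bias of about −4 mm, judged from the gripped body against the known TCP. That puts the lane's middle about 1 mm to +n. I'll lower to just above the rails and check.

Request:
{"name": "arm_command", "arguments": {"increments": [[0,1,6,0],[0,0,8,0],[0,0,8,0],[0,0,8,0],[0,0,8,0],[0,0,6,0],[0,0,4,0],[0,0,0,0],[0,0,0,0],[0,0,0,0]]}}

```text
time_s: 9.73
ee_pos: [0.4567, -0.2226, 0.0342]
ee_rot: [3.141, 0.001, 2.059]
contact_force: [-0.3, -0.1, -1.1]
finger_gap: 0.0139
```

```bash
python3 - <<'E'
from m import *
s=arm.read_state();print(s["ee_pos"],s["ee_rot"],s["contact_force"])
p=arm.camera("scene")
T=np.linalg.inv(np.array(p["cam_to_world"]))
u=np.array([.4695,-.8829]);n=np.array([.8829,.4695])
im=cv2.resize(p["image"][215:325,260:440],None,fx=4.4,fy=4.4,interpolation=cv2.INTER_CUBIC)
c=cloud(p,p["depth"]>0); a=c[:,:2]@u*1000-491; l=c[:,:2]@n*1000-297.5; z=c[:,2]*1000
for lo,hi in((-135,-105),(-60,-30)):
    k=(a>lo)&(a<hi)&(abs(l)<40)
    print(lo)
    for z0,z1 in((-4,4),(5,12),(12,15),(15,19),(21,27),(28,34),(34,50),(50,62)):
        m=k&(z>z0)&(z<z1)
        if m.sum()>3: print(" z",z0,z1,m.sum(),np.round(np.percentile(l[m],[2,25,50,75,98]),1))
cv2.imwrite("pics/s3.png",im)
E
```

```text
[ 0.45665373 -0.22256549  0.03419455] [3.14120281e+00 6.74887042e-04 2.05876105e+00] [-0.32458782 -0.06661593 -1.05490359]
-135
 z -4 4 95 [-39.3 -35.1 -28.4 -23.3 -19.2]
 z 5 12 120 [-25.5 -22.  -17.3   3.5  10.2]
 z 12 15 20 [-21.6 -20.5 -19.1 -18.4 -16.5]
 z 15 19 20 [-21.9 -20.1 -19.3 -18.3 -15.3]
 z 21 27 26 [-13.4 -11.7 -11.1 -10.   -8.4]
 z 28 34 38 [-13.2 -12.3 -11.1 -10.2  -8.8]
 z 34 50 95 [-14.2 -12.8 -11.8 -11.   -9.6]
 z 50 62 125 [-13.8 -10.8  -5.    2.6  10.9]
-60
 z -4 4 96 [-39.6 -34.4 -30.1 -24.1 -20.2]
 z 5 12 120 [-25.2 -21.2 -11.3   3.2  10.1]
 z 12 15 20 [-22.1 -20.3 -19.2 -18.2 -14.8]
 z 15 19 24 [-22.7 -20.1 -19.4 -17.7 -16.9]
 z 21 27 28 [-13.5 -11.9 -11.3 -10.7  -8.6]
 z 28 34 35 [-14.  -12.6 -11.4 -10.9  -9.6]
 z 34 50 106 [-14.4 -12.8 -12.1 -11.2  -9.4]
 z 50 62 127 [-14.  -11.   -4.8   3.4   9.7]
```

View pics/s3.png

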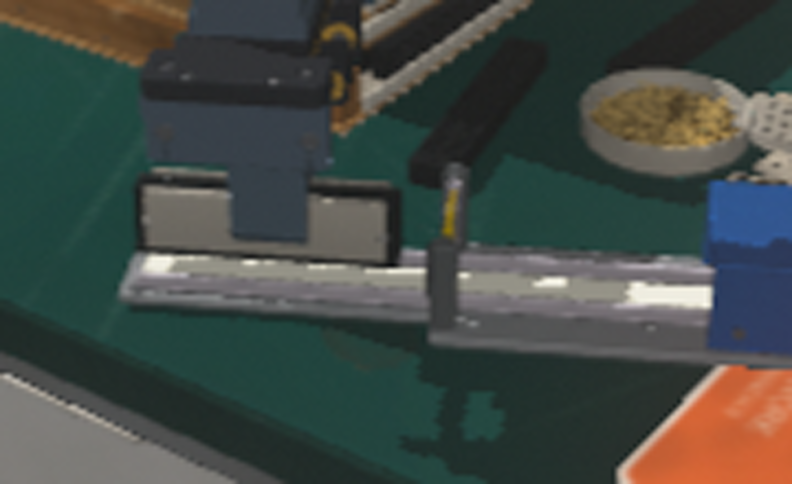

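The foot hangs about centred over the runner, with a sub-2 mm disagreement between the estimates. I'll shift −0.7 mm and lower to below rail-top level, watching the force.

Request:
{"name": "arm_command", "arguments": {"increments": [[0,-0.7,0,0],[0,0,1,0],[0,0,1.5,0],[0,0,1.5,0],[0,0,1.5,0],[0,0,1.5,0],[0,0,1.5,0],[0,0,1.5,0],[0,0,0,0],[0,0,0,0]]}}

```text
time_s: 10.62
ee_pos: [0.4557, -0.2227, 0.0238]
ee_rot: [-3.141, -0.0, 2.059]
contact_force: [0.1, 0.4, -1.9]
finger_gap: 0.0145
```

Request:
{"name": "arm_command", "arguments": {"increments": [[0,0,0.7,0],[0,0,0.7,0],[0,0,0.7,0],[0,0,0.6,0],[0,0,0.5,0],[0,0,0,0],[0,0,0,0],[0,0,0,0],[0,0,0,0],[0,0,0,0]]}}

```text
time_s: 11.45
ee_pos: [0.4557, -0.2227, 0.0208]
ee_rot: [-3.142, 0.0, 2.059]
contact_force: [0.8, 0.2, -2.8]
finger_gap: 0.0139
```

Request:
{"name": "arm_command", "arguments": {"increments": [[0,0,0.3,0],[0,0,0.3,0],[0,0,0,0],[0,0,0,0],[0,0,0,0],[0,0,0,0],[0,0,0,0],[0,0,0,0],[0,0,0,0],[0,0,0,0]]}}

```text
time_s: 12.28
ee_pos: [0.4558, -0.2228, 0.0204]
ee_rot: [3.141, 0.0, 2.059]
contact_force: [-1.4, 0.6, 5.8]
finger_gap: 0.0139
```

Request:
{"name": "arm_command", "arguments": {"increments": [[0,0,0,0],[0,0,0,0],[0,0,0,0],[0,0,0,0],[0,0,0,0],[0,0,0,0],[0,0,0,0],[0,0,0,0],[0,0,0,0],[0,0,0,0]], "hand": 110}}

```text
time_s: 13.12
ee_pos: [0.4557, -0.2227, 0.0202]
ee_rot: [-3.142, 0.0, 2.059]
contact_force: [0.1, 0.2, 0.4]
finger_gap: 0.0517
```

Request:
{"name": "arm_command", "arguments": {"increments": [[0,0,-3,0],[0,0,-6,0],[0,0,-8,0],[0,0,-10,0],[0,0,-10,0],[0,0,-10,0],[0,0,-10,0],[0,0,-8,0],[0,0,-3,0],[0,0,0,0]]}}

```text
time_s: 13.95
ee_pos: [0.4563, -0.223, 0.0892]
ee_rot: [3.14, 0.002, 2.059]
contact_force: [-0.0, -0.4, 0.1]
finger_gap: 0.0516
```

Request:
{"name": "arm_command", "arguments": {"increments": [[10,0,0,0],[15,0,0,0],[15,0,0,0],[15,0,0,0],[15,0,0,0],[15,0,0,0],[10,0,0,0],[5,0,0,0],[0,0,0,0],[0,0,0,0]], "hand": 255}}

```text
time_s: 14.78
ee_pos: [0.4093, -0.1344, 0.0884]
ee_rot: [3.141, 0.001, 2.06]
contact_force: [0.2, -0.0, -0.2]
finger_gap: 0.0005
```

```bash
python3 - <<'E'
from m import *
s=arm.read_state();print(s["ee_pos"],s["ee_rot"],s["finger_gap"])
u=np.array([.4695,-.8829]);n=np.array([.8829,.4695])
for nm in("scene","top"):
    p=arm.camera(nm)
    for r in arm.outline_of("harmonica",p)[:1]:
        c=cloud(p,r["mask"]); c=c[abs(c[:,2]-.03)<.02]
        print(nm,r["conf"],r["uv"],len(c),np.percentile(c[:,:2]@u,[1,50,99])*1000-491,np.percentile(c[:,:2]@n,[2,50,98])*1000-297.5,np.percentile(c[:,2],[2,98]),rect(c))
    a=(slice(200,310),slice(280,440))
    cv2.imwrite(f"pics/{nm}4.png",cv2.resize(p["image"][a],None,fx=3,fy=3,interpolation=cv2.INTER_CUBIC))
cv2.imwrite("pics/both4.png",np.vstack([cv2.imread("pics/scene4.png")[:290],cv2.imread("pics/top4.png")[:300]]))
E
```

```text
[ 0.40931667 -0.13442778  0.08835636] [3.14100704e+00 1.06807376e-03 2.05951909e+00] 0.0005133862050052271
scene 0.68 [321.0, 268.0] 1009 [-141.6832183   -80.92808787  -22.74921859] [-14.93985093 -11.29506375   8.09040095] [0.0151845  0.04305533] (array([ 452.3, -222.3]), array([ 27.5, 122.3]), 118.1)
```

View pics/both4.png

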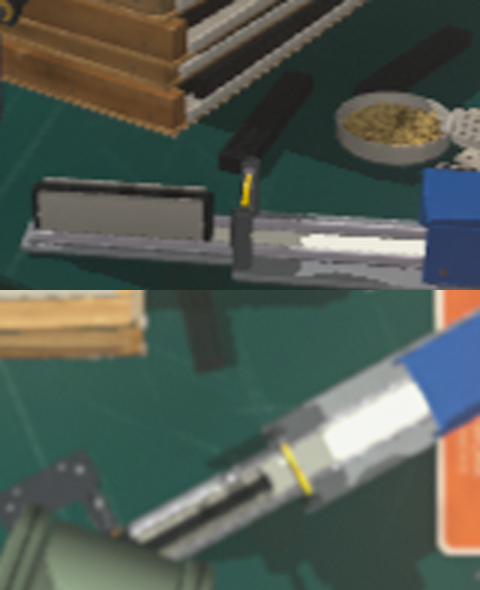

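The harmonica stands in the lane at about −81 mm with the flap shut (lower view: harmonica behind the yellow line). Now I'll lower the shut fingers behind it and push.

Request:
{"name": "arm_command", "arguments": {"increments": [[0,0,6,0],[0,0,10,0],[0,0,10,0],[0,0,10,0],[0,0,10,0],[0,0,10,0],[0,0,7,0],[0,0,5,0],[0,0,0,0],[0,0,0,0]], "newtons": 15}}

```text
time_s: 15.82
ee_pos: [0.4089, -0.1345, 0.02]
ee_rot: [-3.141, -0.0, 2.059]
contact_force: [0.0, -0.1, -0.3]
finger_gap: 0.0005
```

Request:
{"name": "arm_command", "arguments": {"increments": [[-2,0,0,0],[-2,0,0,0],[-2,0,0,0],[-2,0,0,0],[-2,0,0,0],[-2,0,0,0],[-2,0,0,0],[-2,0,0,0],[-2,0,0,0],[-2,0,0,0]]}}

```text
time_s: 16.65
ee_pos: [0.4182, -0.1522, 0.0201]
ee_rot: [-3.141, -0.0, 2.059]
contact_force: [-0.6, 0.8, 0.6]
finger_gap: 0.0004
```

Request:
{"name": "arm_command", "arguments": {"increments": [[-2,0,0,0],[-2,0,0,0],[-2,0,0,0],[-2,0,0,0],[-2,0,0,0],[-2,0,0,0],[-2,0,0,0],[-2,0,0,0],[-2,0,0,0],[-2,0,0,0]]}}

```text
time_s: 17.48
ee_pos: [0.4276, -0.1699, 0.0201]
ee_rot: [-3.141, -0.0, 2.059]
contact_force: [-0.6, 1.7, -0.6]
finger_gap: 0.0006
```

Request:
{"name": "arm_command", "arguments": {"increments": [[-2.5,0,0,0],[-2.5,0,0,0],[-2.5,0,0,0],[-2.5,0,0,0],[-2.5,0,0,0],[-2.5,0,0,0],[-2.5,0,0,0],[-2.5,0,0,0],[-2.5,0,0,0],[-2.5,0,0,0]]}}

```text
time_s: 18.32
ee_pos: [0.4394, -0.1921, 0.0201]
ee_rot: [-3.142, 0.0, 2.059]
contact_force: [-0.2, 1.8, -0.8]
finger_gap: 0.0006
```

Request:
{"name": "arm_command", "arguments": {"increments": [[-3.5,0,0,0],[-3.5,0,0,0],[-3.5,0,0,0],[-3.5,0,0,0],[-3.5,0,0,0],[-3.5,0,0,0],[-3.5,0,0,0],[-3.5,0,0,0],[-3.5,0,0,0],[-3.5,0,0,0]]}}

```text
time_s: 19.15
ee_pos: [0.4559, -0.2231, 0.0202]
ee_rot: [3.142, 0.0, 2.059]
contact_force: [-0.6, 0.5, -0.7]
finger_gap: 0.0005
```

Request:
{"name": "arm_command", "arguments": {"increments": [[-3.5,0.2,0,0],[-3.5,0.1,0,0],[-3.5,0,0,0],[-3.5,0,0,0],[-3.5,0,0,0],[-3.5,0,0,0],[-3.5,0,0,0],[-3.5,0,0,0],[-3.5,0,0,0],[-3.5,0,0,0]]}}

```text
time_s: 19.98
ee_pos: [0.4725, -0.2538, 0.0202]
ee_rot: [-3.142, 0.0, 2.059]
contact_force: [1.0, 0.7, -0.5]
finger_gap: 0.0007
```

Request:
{"name": "arm_command", "arguments": {"increments": [[-3.5,0,0,0],[-3.5,0,0,0],[-3.5,0,0,0],[-3.5,0,0,0],[-3.5,0,0,0],[-3.5,0,0,0],[-3.5,0,0,0],[-3.5,0,0,0],[-3.5,0,0,0],[-3.5,0,0,0]]}}

```text
time_s: 20.82
ee_pos: [0.4889, -0.2847, 0.0201]
ee_rot: [-3.142, 0.0, 2.059]
contact_force: [-0.4, 0.4, -0.5]
finger_gap: 0.0006
```

```bash
python3 - <<'E'
from m import *
s=arm.read_state();e=s["ee_pos"][:2]*1000;print(e,s["ee_rot"],s["contact_force"],s["time_s"])
u=np.array([.4695,-.8829]);n=np.array([.8829,.4695]); print(e@u-491,e@n)
p=arm.camera("scene")
cv2.imwrite("pics/s5.png",cv2.resize(p["image"][200:330,280:520],None,fx=3,fy=3,interpolation=cv2.INTER_CUBIC))
E
```

```text
[ 488.92830672 -284.7204555 ] [-3.14152606e+00  7.13930112e-06  2.05880332e+00] [-0.38016566  0.39232022 -0.54049237] 20.8167
-10.068469832006599 297.99854814748477
```

View pics/s5.png

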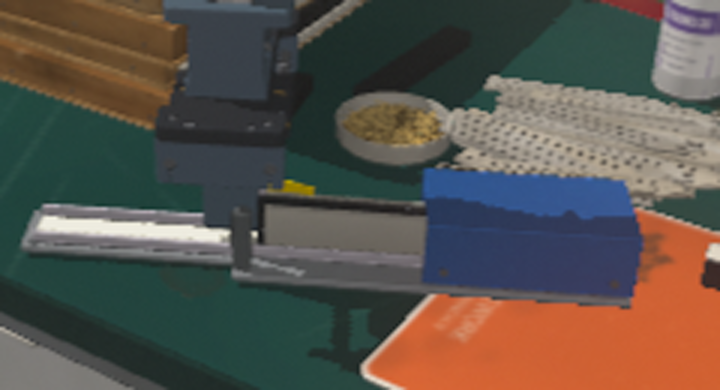

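The picture shows the flap swung open behind the harmonica (yellow at (297,187)). The harmonica is upright and partly under the hood. I'll continue, then slow down to feel for the buffer.

Request:
{"name": "arm_command", "arguments": {"increments": [[-3.5,0,0,0],[-3.5,0,0,0],[-3.5,0,0,0],[-3.5,0,0,0],[-3.5,0,0,0],[-3.5,0,0,0],[-3.5,0,0,0],[-3.5,0,0,0],[-3.5,0,0,0],[-3.5,0,0,0]]}}

```text
time_s: 21.7
ee_pos: [0.5054, -0.3156, 0.0202]
ee_rot: [-3.142, 0.0, 2.059]
contact_force: [-0.6, 0.5, 0.4]
finger_gap: 0.0007
```

Request:
{"name": "arm_command", "arguments": {"increments": [[-0.8,0,0,0],[-0.8,0,0,0],[-0.8,0,0,0],[-0.8,0,0,0],[-0.8,0,0,0],[-0.8,0,0,0],[-0.8,0,0,0],[-0.8,0,0,0],[0,0,0,0],[0,0,0,0]]}}

```text
time_s: 22.53
ee_pos: [0.5084, -0.3212, 0.0202]
ee_rot: [3.141, 0.001, 2.059]
contact_force: [-0.3, -0.4, 0.0]
finger_gap: 0.0008
```

Request:
{"name": "arm_command", "arguments": {"increments": [[-0.6,0,0,0],[-0.6,0,0,0],[-0.6,0,0,0],[-0.6,0,0,0],[-0.6,0,0,0],[-0.6,0,0,0],[-0.6,0,0,0],[0,0,0,0],[0,0,0,0],[0,0,0,0]]}}

```text
time_s: 23.37
ee_pos: [0.5103, -0.3248, 0.0202]
ee_rot: [3.142, 0.0, 2.059]
contact_force: [-0.5, -0.9, 0.5]
finger_gap: 0.0003
```

```bash
cat > f.py <<'E'
from m import *
u=np.array([.4695,-.8829])
for i in range(2):
    s=arm.read_state();print(s["time_s"],round(float(s["ee_pos"][:2]@u*1000-491),2),round(float(-s["contact_force"][:2]@u),2))
    if i==0: arm.camera("scene")
E
python3 f.py
```

```text
23.3667 35.39 -0.56
23.4167 35.37 -0.32
```

Request:
{"name": "arm_command", "arguments": {"increments": [[-0.6,0,0,0],[-0.6,0,0,0],[-0.6,0,0,0],[-0.6,0,0,0],[-0.6,0,0,0],[-0.6,0,0,0],[-0.4,0,0,0],[0,0,0,0],[0,0,0,0],[0,0,0,0]]}}

```text
time_s: 24.25
ee_pos: [0.5122, -0.3284, 0.0202]
ee_rot: [3.142, 0.0, 2.059]
contact_force: [0.3, -0.3, -0.1]
finger_gap: 0.0002
```

```bash
python3 f.py
```

```text
24.25 39.37 -0.42
24.3 39.33 -0.54
```

Request:
{"name": "arm_command", "arguments": {"increments": [[-0.6,0,0,0],[-0.6,0,0,0],[-0.6,0,0,0],[-0.6,0,0,0],[-0.6,0,0,0],[-0.6,0,0,0],[-0.4,0,0,0],[0,0,0,0],[0,0,0,0],[0,0,0,0]]}}

```text
time_s: 25.13
ee_pos: [0.514, -0.3319, 0.0202]
ee_rot: [3.142, 0.0, 2.059]
contact_force: [0.1, 0.7, 0.3]
finger_gap: 0.0009
```

```bash
python3 f.py
```

```text
25.1333 43.35 0.58
25.1833 43.32 0.23
```

Request:
{"name": "arm_command", "arguments": {"increments": [[-0.6,0,0,0],[-0.6,0,0,0],[-0.6,0,0,0],[-0.6,0,0,0],[-0.6,0,0,0],[-0.6,0,0,0],[-0.4,0,0,0],[0,0,0,0],[0,0,0,0],[0,0,0,0]]}}

```text
time_s: 26.02
ee_pos: [0.5159, -0.3354, 0.0202]
ee_rot: [3.142, 0.0, 2.059]
contact_force: [-0.6, 0.5, -0.2]
finger_gap: 0.0002
```

```bash
python3 f.py
```

```text
26.0167 47.37 0.74
26.0667 47.37 0.08
```

Request:
{"name": "arm_command", "arguments": {"increments": [[-0.6,0,0,0],[-0.6,0,0,0],[-0.6,0,0,0],[-0.6,0,0,0],[-0.6,0,0,0],[-0.6,0,0,0],[-0.4,0,0,0],[0,0,0,0],[0,0,0,0],[0,0,0,0]]}}

```text
time_s: 26.9
ee_pos: [0.5178, -0.339, 0.0202]
ee_rot: [3.142, 0.0, 2.059]
contact_force: [-0.7, 0.8, 0.0]
finger_gap: 0.0006
```

```bash
python3 f.py
```

```text
26.9 51.36 1.05
26.95 51.36 0.5
```

Request:
{"name": "arm_command", "arguments": {"increments": [[-0.6,0,0,0],[-0.6,0,0,0],[-0.6,0,0,0],[-0.6,0,0,0],[-0.6,0,0,0],[-0.6,0,0,0],[-0.4,0,0,0],[0,0,0,0],[0,0,0,0],[0,0,0,0]]}}

```text
time_s: 27.78
ee_pos: [0.5191, -0.3418, 0.0201]
ee_rot: [-3.141, -0.001, 2.059]
contact_force: [-2.7, 4.7, 2.7]
finger_gap: 0.0006
```

```bash
python3 f.py
```

```text
27.7833 54.5 5.41
27.8333 54.56 4.93
```

The buffer is felt: the force rose to about 5 N over the last 3 mm. I'll press on about 5 mm more in two steps.

Request:
{"name": "arm_command", "arguments": {"increments": [[-0.5,0,0,0],[-0.5,0,0,0],[-0.5,0,0,0],[-0.5,0,0,0],[-0.5,0,0,0],[0,0,0,0],[0,0,0,0],[0,0,0,0],[0,0,0,0],[0,0,0,0]]}}

```text
time_s: 28.67
ee_pos: [0.5201, -0.3438, 0.0201]
ee_rot: [-3.141, -0.002, 2.059]
contact_force: [-3.2, 4.8, 4.2]
finger_gap: 0.0006
```

```bash
python3 f.py
```

```text
28.6667 56.67 5.73
28.7167 56.66 5.99
```

```bash
python3 - <<'E'
from m import *
p=arm.camera("scene")
cv2.imwrite("pics/s6.png",cv2.resize(p["image"][220:320,340:500],None,fx=5,fy=5,interpolation=cv2.INTER_CUBIC))
q=arm.outline_of("harmonica",p)
if q:
    c=cloud(p,q[0]["mask"]);a=c[:,:2]@u*1000-491 if 0 else c[:,:2]@np.array([.4695,-.8829])*1000-491
    for lo in range(50,120,10):
        k=(a>lo)&(a<lo+10)
        if k.sum()>3: print(lo,k.sum(),np.percentile(c[k,2],[3,50,97]).round(4))
E
```

```text
70 38 [0.0139 0.028  0.0416]
80 91 [0.0155 0.0334 0.0426]
90 100 [0.0165 0.0376 0.0428]
100 91 [0.0167 0.0351 0.0428]
110 55 [0.0179 0.0355 0.0427]
```

View pics/s6.png

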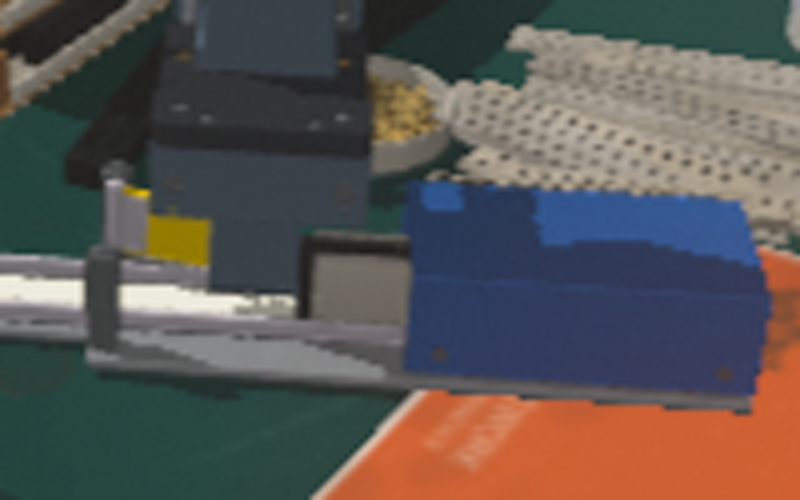

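The harmonica is level (its top is at 42–43 mm all along), with the flap resting behind the finger. I'll press the last step and hold.

Request:
{"name": "arm_command", "arguments": {"increments": [[-0.5,0,0,0],[-0.5,0,0,0],[-0.5,0,0,0],[-0.5,0,0,0],[-0.5,0,0,0],[0,0,0,0],[0,0,0,0],[0,0,0,0],[0,0,0,0],[0,0,0,0]]}}

```text
time_s: 29.65
ee_pos: [0.521, -0.3456, 0.0201]
ee_rot: [-3.141, -0.003, 2.059]
contact_force: [-3.4, 5.1, 4.2]
finger_gap: 0.0001
```

```bash
python3 f.py
```

```text
29.65 58.7 6.1
29.7 58.71 6.47
```

Pressed about 7 mm (6.3 N) and held. Now I'll withdraw 19 mm and lift out.

Request:
{"name": "arm_command", "arguments": {"increments": [[0.5,0,0,0],[0.8,0,0,0],[0.8,0,0,0],[0.8,0,0,0],[0.8,0,0,0],[0.8,0,0,0],[0.8,0,0,0],[0.8,0,0,0],[0.8,0,0,0],[0.8,0,0,0]]}}

```text
time_s: 30.53
ee_pos: [0.5189, -0.3407, 0.0203]
ee_rot: [3.141, 0.002, 2.059]
contact_force: [-0.7, -0.3, 0.1]
finger_gap: 0.0006
```

Request:
{"name": "arm_command", "arguments": {"increments": [[1.2,0,0,0],[1.2,0,0,0],[1.2,0,0,0],[1.2,0,0,0],[1.2,0,0,0],[1.2,0,0,0],[1.2,0,0,0],[1.2,0,0,0],[1.2,0,0,0],[1.2,0,0,0]]}}

```text
time_s: 31.37
ee_pos: [0.5126, -0.3293, 0.0202]
ee_rot: [-3.142, 0.0, 2.059]
contact_force: [-0.7, -1.0, 0.8]
finger_gap: 0.0003
```

```bash
python3 f.py; python3 - <<'E'
from m import *
p=arm.camera("scene")
cv2.imwrite("pics/s7.png",cv2.resize(p["image"][220:320,340:500],None,fx=5,fy=5,interpolation=cv2.INTER_CUBIC))
E
```

```text
31.3667 40.39 -0.5
31.4167 40.11 0.01
```

View pics/s7.png

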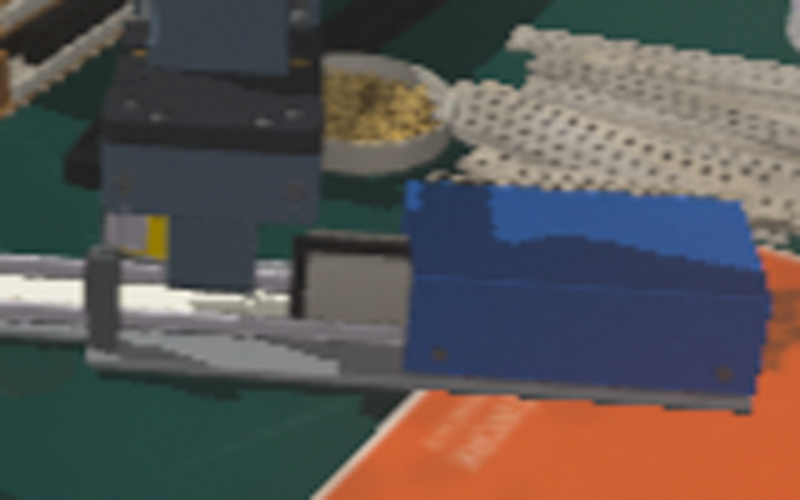

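There is a clear gap between the finger (right edge at 255 px) and the harmonica (left edge at 292 px). I'll lift straight up.

Request:
{"name": "arm_command", "arguments": {"increments": [[0,0,-3,0],[0,0,-6,0],[0,0,-8,0],[0,0,-10,0],[0,0,-10,0],[0,0,-10,0],[0,0,-10,0],[0,0,-10,0],[0,0,-10,0],[0,0,-10,0]]}}

```text
time_s: 32.3
ee_pos: [0.5127, -0.3294, 0.1084]
ee_rot: [3.141, 0.0, 2.059]
contact_force: [-0.6, -0.2, -0.1]
finger_gap: 0.0005
```

Request:
{"name": "arm_command", "arguments": {"increments": [[0,0,-10,0],[0,0,-10,0],[10,0,-10,0],[20,0,-10,0],[20,0,0,0],[20,0,0,0],[20,0,0,0],[10,0,0,0],[0,0,0,0],[0,0,0,0]]}}

```text
time_s: 33.13
ee_pos: [0.4661, -0.241, 0.1477]
ee_rot: [3.141, 0.001, 2.06]
contact_force: [0.7, -0.6, 1.2]
finger_gap: 0.0004
```

Request:
{"name": "arm_command", "arguments": {"increments": [[0,0,0,0],[0,0,0,0],[0,0,0,0],[0,0,0,0],[0,0,0,0],[0,0,0,0],[0,0,0,0],[0,0,0,0],[0,0,0,0],[0,0,0,0]]}}

```text
time_s: 33.97
ee_pos: [0.4658, -0.241, 0.1472]
ee_rot: [-3.142, 0.0, 2.059]
contact_force: [-0.4, -1.4, -1.0]
finger_gap: 0.0004
```

```bash
python3 - <<'E'
from m import *
s=arm.read_state();print(s["time_s"],s["ee_pos"],s["contact_force"])
p=arm.camera("scene");t=arm.camera("top")
cv2.imwrite("pics/s8.png",np.vstack([cv2.resize(p["image"][230:310,340:500],(800,400)),cv2.resize(t["image"][205:275,350:490],(400,200))@np.zeros((0,0)) if 0 else cv2.copyMakeBorder(cv2.resize(t["image"][205:275,350:490],(400,200)),0,0,0,400,0)]))
q=arm.outline_of("harmonica",p)
if q:
    c=cloud(p,q[0]["mask"]);a=c[:,:2]@np.array([.4695,-.8829])*1000-491
    print(np.percentile(a,[1,2,5]),np.percentile(c[:,2],[2,97]))
E
```

```text
33.9667 [ 0.46578719 -0.24101543  0.14717494] [-0.35614511 -1.39683555 -0.99715964]
[73.31334124 73.76660138 75.28388461] [0.01446753 0.04259324]
```

View pics/s8.png

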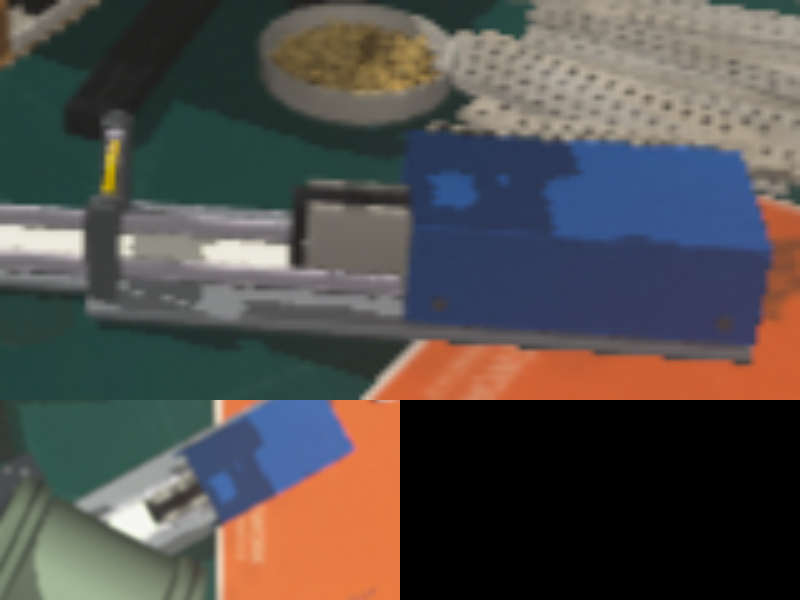

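The flap is shut and the harmonica is upright. I'll wait a little and confirm that nothing is still creeping.

Request:
{"name": "arm_command", "arguments": {"increments": [[10,0,0,0],[10,0,0,0],[10,0,0,0],[10,0,0,0],[0,0,0,0],[0,0,0,0],[0,0,0,0],[0,0,0,0],[0,0,0,0],[0,0,0,0]]}}

```text
time_s: 34.95
ee_pos: [0.4472, -0.206, 0.1471]
ee_rot: [-3.142, 0.0, 2.058]
contact_force: [-0.0, -0.1, 0.2]
finger_gap: -0.0001
```

Request:
{"name": "arm_command", "arguments": {"increments": [[0,0,0,0],[0,0,0,0],[0,0,0,0],[0,0,0,0],[0,0,0,0],[0,0,0,0],[0,0,0,0],[0,0,0,0],[0,0,0,0],[0,0,0,0]]}}

```text
time_s: 35.78
ee_pos: [0.447, -0.2057, 0.1472]
ee_rot: [-3.142, 0.0, 2.059]
contact_force: [-0.5, -0.4, 1.0]
finger_gap: 0.0005
```

```bash
python3 - <<'E'
from m import *
p=arm.camera("scene")
c9=cv2.resize(p["image"][220:320,340:500],None,fx=5,fy=5,interpolation=cv2.INTER_CUBIC); cv2.imwrite("pics/s9.png",c9)
for f,r0 in(("s6",0),("s7",0),("s9",0)):
    g=cv2.cvtColor(cv2.imread(f"pics/{f}.png"),cv2.COLOR_BGR2GRAY).astype(float)
    print(f,g[260:305,270:345:5].mean(0).round())   # rows on the side of the body
s8=cv2.cvtColor(cv2.imread("pics/s8.png")[:400],cv2.COLOR_BGR2GRAY).astype(float)
print("s8",s8[210:255,270:345:5].mean(0).round())
for nm,q in(("scene",p),("top",arm.camera("top"))):
    for r in arm.outline_of("harmonica",q)[:1]:
        c=cloud(q,r["mask"]);u=np.array([.4695,-.8829]);n=np.array([.8829,.4695])
        print(nm,np.percentile(c[:,:2]@u*1000-491,[1,2,5]),np.median(c[:,:2]@n*1000)-298)
for t in("black_comb","brass_tin","eraser","tweezers"):
    r=arm.outline_of(t,p)
    if r: print(t,np.round(np.median(cloud(p,r[0]["mask"]),0),3))
E
```

```text
s6 [ 86.  84.  86.  90.  92.  72.  44.  32.  54.  90. 107. 108. 108. 107.
 107.]
s7 [140. 142. 145. 131.  87.  43.  35.  67. 101. 109. 107. 108. 107. 107.
 107.]
s9 [153. 150. 146. 132.  86.  42.  37.  70. 102. 109. 107. 107. 107. 107.
 107.]
s8 [152. 151. 148. 133.  90.  49.  43.  71. 100. 108. 108. 108. 108. 108.
 108.]
scene [72.24076381 72.7688903  74.31404315] -12.114092145804875
top [69.9247567  70.36298206 71.09303311] 0.5346941125579292
brass_tin [ 0.685 -0.307  0.012]
eraser [0.498 0.183 0.012]
tweezers [ 0.424 -0.493  0.006]
```

The flap is shut and nothing is creeping. The image edges put the harmonica only about 2.5 mm back from the 56.7 mm hold, so the peak press could have been as little as 4.5 mm instead of the 7 mm the force suggests. There is time left, so I'll re-enter at the same spot behind it and press again with more margin.

Request:
{"name": "arm_command", "arguments": {"increments": [[-10,0,0,0],[-20,0,0,0],[-20,0,0,0],[-20,0,0,0],[-20,0,0,0],[-20,0,0,0],[-20,0,0,0],[-10,0,0,0],[0,0,0,0],[0,0,0,0]]}}

```text
time_s: 37.02
ee_pos: [0.5124, -0.3293, 0.1467]
ee_rot: [-3.141, -0.001, 2.058]
contact_force: [0.0, -0.7, -0.2]
finger_gap: 0.0005
```

Request:
{"name": "arm_command", "arguments": {"increments": [[0,0,10,0],[0,0,18,0],[0,0,18,0],[0,0,18,0],[0,0,18,0],[0,0,16,0],[0,0,12,0],[0,0,10,0],[0,0,7,0],[0,0,0,0]]}}

```text
time_s: 37.85
ee_pos: [0.5116, -0.3282, 0.0186]
ee_rot: [-3.14, -0.003, 2.059]
contact_force: [-0.2, -0.9, -0.5]
finger_gap: 0.0004
```

Request:
{"name": "arm_command", "arguments": {"increments": [[-1,0,0,0],[-1,0,0,0],[-1,0,0,0],[-1,0,0,0],[-1,0,0,0],[-1,0,0,0],[-1,0,0,0],[-1,0,0,0],[-1,0,0,0],[-1,0,0,0]]}}

```text
time_s: 38.68
ee_pos: [0.5174, -0.3383, 0.0201]
ee_rot: [-3.142, 0.0, 2.059]
contact_force: [1.1, -0.8, -0.1]
finger_gap: 0.0006
```

```bash
python3 f.py
```

```text
38.6833 50.6 -1.17
38.7333 50.84 -0.47
```

Request:
{"name": "arm_command", "arguments": {"increments": [[-0.5,0,0,0],[-0.5,0,0,0],[-0.5,0,0,0],[-0.5,0,0,0],[-0.2,0,0,0],[0,0,0,0],[0,0,0,0],[0,0,0,0],[0,0,0,0],[0,0,0,0]]}}

```text
time_s: 39.57
ee_pos: [0.5184, -0.3401, 0.0202]
ee_rot: [-3.142, 0.0, 2.059]
contact_force: [-0.2, -0.3, -0.1]
finger_gap: 0.0002
```

```bash
python3 f.py
```

```text
39.5667 52.68 -0.21
39.6167 52.68 0.35
```

There is no contact yet at 52.7 mm, so the true onset is about 53–54 mm and the first press was only about 5 mm. Pressing to about 61.5 mm.

Request:
{"name": "arm_command", "arguments": {"increments": [[-0.6,0,0,0],[-0.6,0,0,0],[-0.6,0,0,0],[-0.6,0,0,0],[-0.6,0,0,0],[-0.6,0,0,0],[-0.6,0,0,0],[-0.6,0,0,0],[-0.2,0,0,0],[0,0,0,0]]}}

```text
time_s: 40.45
ee_pos: [0.5198, -0.3434, 0.0202]
ee_rot: [-3.141, -0.003, 2.059]
contact_force: [-2.1, 4.6, 4.3]
finger_gap: 0.0008
```

```bash
python3 f.py
```

```text
40.45 56.21 4.99
40.5 56.21 6.29
```

Request:
{"name": "arm_command", "arguments": {"increments": [[-0.6,0,0,0],[-0.6,0,0,0],[-0.6,0,0,0],[-0.6,0,0,0],[-0.6,0,0,0],[-0.5,0,0,0],[0,0,0,0],[0,0,0,0],[0,0,0,0],[0,0,0,0]]}}

```text
time_s: 41.33
ee_pos: [0.5211, -0.3459, 0.0202]
ee_rot: [-3.141, -0.004, 2.059]
contact_force: [-2.1, 5.7, 4.6]
finger_gap: 0.0004
```

```bash
python3 f.py; python3 - <<'E'
from m import *
p=arm.camera("scene")
cv2.imwrite("pics/s10.png",cv2.resize(p["image"][220:320,340:500],None,fx=5,fy=5,interpolation=cv2.INTER_CUBIC))
g=cv2.cvtColor(cv2.imread("pics/s10.png"),cv2.COLOR_BGR2GRAY).astype(float); print(g[260:305,270:360:5].mean(0).round())
E
```

```text
41.3333 59.1 6.04
41.3833 59.08 6.61
[ 94.  93.  94.  92.  90.  88.  74.  47.  33.  44.  78. 105. 109. 108.
 107. 107. 107. 107.]
```

Request:
{"name": "arm_command", "arguments": {"increments": [[-0.6,0,0,0],[-0.6,0,0,0],[-0.6,0,0,0],[-0.6,0,0,0],[-0.6,0,0,0],[-0.5,0,0,0],[0,0,0,0],[0,0,0,0],[0,0,0,0],[0,0,0,0]]}}

```text
time_s: 42.27
ee_pos: [0.5224, -0.3485, 0.0202]
ee_rot: [-3.14, -0.005, 2.059]
contact_force: [-4.3, 7.1, 6.5]
finger_gap: 0.0005
```

```bash
python3 f.py; python3 - <<'E'
from m import *
p=arm.camera("scene")
cv2.imwrite("pics/s11.png",cv2.resize(p["image"][220:320,340:500],None,fx=5,fy=5,interpolation=cv2.INTER_CUBIC))
g=cv2.cvtColor(cv2.imread("pics/s11.png"),cv2.COLOR_BGR2GRAY).astype(float); print(g[260:305,270:360:5].mean(0).round())
E
```

```text
42.2667 61.93 8.29
42.3167 61.95 7.07
[ 94.  94.  94.  93.  90.  89.  89.  82.  61.  40.  34.  62.  98. 109.
 108. 108. 107. 107.]
```

Pressed about 7.6 mm by both the image edge and the TCP position (7–8 N), and held. Withdrawing and lifting.

Request:
{"name": "arm_command", "arguments": {"increments": [[0.6,0,0,0],[0.8,0,0,0],[0.8,0,0,0],[0.8,0,0,0],[0.8,0,0,0],[0.8,0,0,0],[0.8,0,0,0],[0.8,0,0,0],[0.8,0,0,0],[1,0,0,0]]}}

```text
time_s: 43.2
ee_pos: [0.5204, -0.3439, 0.0201]
ee_rot: [3.141, 0.001, 2.059]
contact_force: [-1.0, 2.4, 1.3]
finger_gap: 0.0003
```

Request:
{"name": "arm_command", "arguments": {"increments": [[1.5,0,0,0],[1.5,0,0,0],[1.5,0,0,0],[1.5,0,0,0],[1.5,0,0,0],[1.5,0,0,0],[1.5,0,0,0],[1.5,0,0,0],[1,0,0,0],[0,0,0,0]]}}

```text
time_s: 44.03
ee_pos: [0.5141, -0.332, 0.0202]
ee_rot: [-3.142, 0.0, 2.059]
contact_force: [0.1, -0.8, -0.0]
finger_gap: 0.0006
```

Request:
{"name": "arm_command", "arguments": {"increments": [[0,0,-3,0],[0,0,-6,0],[0,0,-8,0],[0,0,-10,0],[0,0,-10,0],[0,0,-10,0],[0,0,-10,0],[0,0,-10,0],[0,0,-10,0],[0,0,-10,0]]}}

```text
time_s: 44.87
ee_pos: [0.5142, -0.3322, 0.1084]
ee_rot: [3.141, 0.0, 2.059]
contact_force: [0.3, -0.4, 0.0]
finger_gap: 0.0004
```

Request:
{"name": "arm_command", "arguments": {"increments": [[0,0,-10,0],[0,0,-10,0],[10,0,-10,0],[20,0,-10,0],[20,0,0,0],[20,0,0,0],[20,0,0,0],[20,0,0,0],[10,0,0,0],[0,0,0,0]]}}

```text
time_s: 45.7
ee_pos: [0.4566, -0.2243, 0.1476]
ee_rot: [-3.141, -0.001, 2.06]
contact_force: [-0.2, -0.4, 0.0]
finger_gap: 0.0003
```

Request:
{"name": "arm_command", "arguments": {"increments": [[0,0,0,0],[0,0,0,0],[0,0,0,0],[0,0,0,0],[0,0,0,0],[0,0,0,0],[0,0,0,0],[0,0,0,0],[0,0,0,0],[0,0,0,0]]}}

```text
time_s: 46.53
ee_pos: [0.4579, -0.2262, 0.1471]
ee_rot: [-3.142, 0.0, 2.059]
contact_force: [0.3, 0.6, -0.2]
finger_gap: 0.0006
```

```bash
python3 - <<'E'
from m import *
s=arm.read_state();print(s["time_s"],s["ee_pos"])
p=arm.camera("scene")
cv2.imwrite("pics/s12.png",cv2.resize(p["image"][220:320,340:500],None,fx=5,fy=5,interpolation=cv2.INTER_CUBIC))
g=cv2.cvtColor(cv2.imread("pics/s12.png"),cv2.COLOR_BGR2GRAY).astype(float); print(g[260:305,270:345:5].mean(0).round())
for t in("black_comb","brass_tin","eraser","tweezers"):
    r=arm.outline_of(t,p)
    if r: print(t,np.round(np.median(cloud(p,r[0]["mask"]),0),3))
E
```

```text
46.5333 [ 0.45791066 -0.22620869  0.14714284]
[153. 151. 152. 139.  92.  44.  37.  72. 104. 109. 107. 108. 108. 108.
 109.]
black_comb [ 0.635 -0.221  0.013]
brass_tin [ 0.684 -0.307  0.012]
eraser [0.496 0.186 0.012]
tweezers [ 0.427 -0.498  0.006]
```

View pics/s12.png

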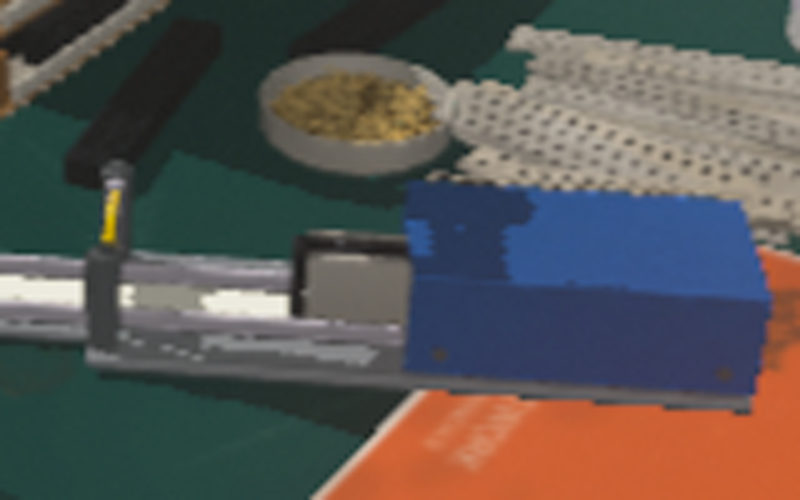

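The flap is shut at (112,215), and the harmonica is upright and back at the same free position. The bystanders are unmoved and the arm is clear, so I'm handing in.

```bash
python3 -c "
from station import arm
print(arm.sign_off())"
```

```text
the job is handed in; nothing more can be done
None
```

I handed the job in at about 46.5 s. The harmonica is inside, upright, with the flap shut behind it. Sign-off gives no verdict, so the results below rest on my own checks.

**What I did:** I stood the harmonica in the entry lane about 80 mm before the gate and let go. I then pushed it with shut fingers through the flap onto the hidden buffer.
- **First press:** the force suggested about 7 mm, but the image edges and a second touch showed only about 4.5–5 mm.
- **Second press:** I went back in behind the harmonica and pressed again to about 7.6–8 mm (7–8 N). I then drew back about 19 mm and lifted straight out.

**Last checks:**
- **Flap and harmonica:** the last picture shows the flap shut and the harmonica upright between the rails. Its visible end is back at the same spot as after the first press, so the buffer has most likely sprung out.
- **Bystanders:** the tin, eraser and tweezers are where they were, within about 10 mm of measuring noise. The comb's later reading (0.635, −0.221) fell between the two starting ones, which disagreed with each other (0.588 and 0.647 m in x). I never went near it.
- **Disagreements:** the scene camera reads a few mm to one side compared with the arm. The force-based press depth also disagreed with the image, and I went with the image and the arm position.

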